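Unlock the takings box with its push-and-turn key

TASK

The key is standing loose in the lock on top of the wooden takings box, not yet engaged. Press it gently down while turning it clockwise (seen from above) until it drops fully home into the lock, then keep turning it clockwise to the stop so that the box is unlocked: the key's bar then lies straight across the box, square to its bolt. Leave the key fully home in the lock, let go, and leave the things round the box where they are.

Things in the scene. Friction and masses are not known exactly. Their poses are not given: they have to be found in the camera images.
- takings_box: Fixed wooden box 200 x 160 x 90 mm (x, y, z), lock on its top. Origin at the centre of its underside; the vertical lock axis passes through it. x runs from the coin slot (-x end of the lid) to the brass bolt and keeper (+x end); y is across the box. At the clockwise stop the key's bar is parallel to y (within about 0.1 rad) and the bolt is withdrawn.
- collar_rim (a point): Centre of the top rim of the steel lock collar, 58 mm across, 130 mm above the table. Its 19 to 21 mm bore guides the key's round shank with about 1 mm play. The lock plug with its slot is hidden inside. The bar starts 0.7 to 1.1 rad anticlockwise of the box's x axis (either end) and turns clockwise 2.2 to 2.7 rad in all to the stop: most arms must let go and take it again.
- slot_mouth (a point): Hidden mouth of the slot, on the lock axis. The slot's direction varies and is not told (this frame is the box's); going clockwise the key meets it within 1.5 rad and enters within about 0.1 rad of straight. A stiff shutter in it yields only to a press over about 4 N; the key then drops 10 mm and stays. Search with 6 to 12 N: harder drags the plug round. Plug turns at 0.16 N m, stays where left.
- key_bar (a point): Middle of the key's upright blue bar: 50 mm long (x), 12 thick (y), 26 high, on a grey flange 62 mm across whose top is 13 mm below this point. Grip it, or straddle it with the tips pressing on the flange. The hidden flat bit lies parallel to the bar; the key weighs about 120 g. This point starts 160.5 mm above the table; fully home it is at 150.5 mm, the flange 1.5 mm above the collar.
- tin_fig_mid (a point): Candle tin with a red band, 64 mm across, 45 mm high; point half-way up. Bystander, stands beside the box; leave alone.
- tin_salt_mid (a point): Candle tin with a blue band, 64 mm across, 45 mm high; point half-way up. Bystander, stands beside the box; leave alone.
- soap_1_mid (a point): Cream wrapped soap bar 52 x 78 x 26 mm; point half-way up. Bystander on the other side of the box; leave alone.
Mind the look-alikes: they are no part of the job. What is shaped like the part that bears key_bar but purple or turquoise is not meant.

How it is judged (in metres and radians):
On the way, in this order (a step that is already met when the one before it is completed fails the run):
1. the key has dropped fully home in the lock (z of key_bar in the frame of takings_box below 0.1535 m and horizontal distance between key_bar and takings_box below 0.01 m), for 0.1 s.
2. the key, still home, is turned clockwise to the stop: its bar lies straight across the box (z of key_bar in the frame of takings_box below 0.1535 m and angle between the x axis of key_bar and the y axis of takings_box, either way round below 0.17 rad), for 0.1 s.
At the end, for the whole second after the job is handed in: The key stands in the lock, dropped fully home (its bar's middle less than 153.5 mm above the box's underside and within 10 mm of the lock axis), turned to the stop: its bar lies along the box's y axis within 0.17 rad (all of step 2 and horizontal distance between key_bar and takings_box below 0.01 m); the robot touches nothing.
It fails at once if a bystander (either tin or the soap) is shifted by more than 20 mm (distance of any of tin_fig_mid, tin_salt_mid, soap_1_mid from where it was at the start of the episode above 0.02 m).
It also fails if it takes over 64 s, if anything falls off the work surface, if the arm or the gripper's body presses on something with over 40 N, if the wrist force passes 120 N, or if a joint passes its speed limit or range.

ROBOT

A 6-joint arm with a two-finger parallel gripper is mounted at the origin on a cart in front of the work surface, level with it; the furniture and walls round the work are solid. World frame = base frame: x ahead of the robot, y to its left, z up, the work surface at z = 0. Lengths are in m, angles in degrees, forces in N, time in s.
With the tool pointing down it reaches from about 0.3 to 0.75 m from the base axis. Payload 8.5 kg.
Tool frame: the origin (TCP) lies midway between the tips of the shut fingers; the grasp point (between the pads) lies 19 mm behind it; z points along the fingers, y is the direction in which the jaws open and shut (so a half turn about z gives the same grasp; the last joint's range is limited). The gripper opens to 88 mm and grips with 3 to 60 N. Pads are 18 mm wide; open, the fingers measure 123 mm over their backs; the gripper's body (75 mm by 187 mm) begins 45 mm behind the grasp point.
Start: joints at [51.32, 21.807, 74.336, -0, 83.858, -12.336], TCP at [0.244, 0.493, 0.239] pointing down, gripper open.
Joint ranges: [-178.18, 178.18], [-50.72, 133.34], [12.68, 142.11], [-81.47, 261.47], [9.98, 163.14], [-165.26, 165.26]. Speed limits (degrees/s): [136.94, 136.94, 180, 180, 180, 180].

INTERFACE

Orientations are given as [roll, pitch, yaw] about the fixed x, y, z axes, in that order (R = Rz(yaw) Ry(pitch) Rx(roll)).
In Python, from station import env gives the robot as it stands.
- The arm moves only by the tool servo_tool, never from a script. Its argument "motion" is a list of rows, each a list of 6 numbers: the shift along the world's x, y, z in mm, then the turn, a rotation vector about the world's x, y, z in rad. In form: [[x, y, z, rx, ry, rz], ...]. A call has 1 to 8 rows; each row shifts and turns the commanded pose from where the row before left it; what a row does not reach is not made up. A row lasts 1/12 s, in which the tool goes at most 41.7 mm and 7.16 degrees, less where a joint would pass 70% of its speed; a pose out of reach is approached as far as the arm can. A call with a gripper value outside its range is refused whole. "claw" is the opening in per cent of the stroke, from 0 (shut) to 100 (fully open), set as the call begins (left out, the last holds). The fingers move at their own pace and stop on an object; "newtons" is the grip in N (left out, the last holds). Time passes only in rows, so rows that do not move let the fingers close. It gives the time, the measured TCP pose, the force and the opening at its end, in the units of the state.
- env.read_state(): the state, without advancing time (a new reading comes with each control period).
- env.get_image(name): name is "scene" or "top"; returns (picture, depth): 420x560x3 uint8, red, green, blue; 420x560 float32, m along the optical axis (not along the pixel's ray), 0 where there is no reading.
- env.calibration(name): a dict with "intrinsics" (3x3 intrinsics, pixels), "pose" (4x4, takes a point from camera to world coordinates). Camera axes: x right, y down, z forward; pixel columns grow to the right and rows downward; lengths in m; the calibration is good to about 2 mm. A picture is of the moment at which its call begins. calibration takes no time and is no camera call.
- env.close_job(): hands the job in, once; it reports no verdict.
Trained networks look in the newest picture that a camera, given by its name, has taken for a name from the list of things; names that differ only in an ending like _2 or _b are one class to them, and where a whole thing is asked for, a point or a joint stands for the part that bears it (a point fixed in the world has none). Each returns a list of dicts, best first, with "score" (0 to 1); they miss things now and then, are a little off and sometimes report something else, mostly with a low value. They report only what shows in the picture. A call takes as long as a camera call. They do not tell look-alikes from the thing itself.
- env.find_in(thing, camera): "box" ([left, top, width, height] as shares, 0 to 1, of the picture: columns of its width, rows of its height, round what is visible of it).
- env.trace(thing, camera): "mask" (420x560 bool, what is visible of it) and "box" ([left, top, width, height] as shares, 0 to 1, of the picture: columns of its width, rows of its height, round what is visible of it).
- env.tip_of(thing, camera): "centre" ([column, row] as shares, 0 to 1, of the picture: columns of its width, rows of its height: a listed point, or the origin of a listed thing).
The state is a dict: "time_s": time; "q": joint angles; "dq": joint speeds; "effort": joint torques, N m; "position": TCP position; "eef_rot": TCP orientation; "ft_force": force on the tool from outside, world axes, zero at the start; "moment": the same for the moment, N m; "width": finger opening in m.
Only numpy, scipy, OpenCV 4.12 (cv2) and the standard library are available. Lean on these libraries where they do the work, as an engineer would, in place of code of your own. Each camera call takes 0.05 s, during which the arm holds its last target.

## Working session

There is one attempt and no reset: what is moved stays moved. The work goes in short steps, Python scripts to look and compute and a tool call to move; the robot and the scene stay as the last step left them, time stands still between calls to the robot, and variables do not carry over. Pictures are saved under pics/ and viewed, and the job is handed in when it is done.

Besides the shell and the picture viewer there is one more tool, called after "Call:" as name(argument=value, ...), one argument or row to a line, values as JSON. servo_tool: Moves the arm, as the interface text tells. Its arguments: {"type":"object","properties":{"motion":{"type":"array"},"claw":{"type":"number"},"newtons":{"type":"number"}},"required":["motion"]}

```bash
mkdir -p pics; cat > h.py <<'E'
import numpy as np, cv2
from station import env
def snap(cam,name):
    p,d=env.get_image(cam); cv2.imwrite(f'pics/{name}.png',p[:,:,::-1]); np.save(f'pics/{name}_d.npy',d); return p,d
def world(cam,u,v,z):
    c=env.calibration(cam);K=np.array(c['intrinsics']);T=np.array(c['pose'])
    pc=np.array([(u-K[0,2])/K[0,0]*z,(v-K[1,2])/K[1,1]*z,z,1]);return (T@pc)[:3]
def at_height(cam,u,v,h):
    a=world(cam,u,v,0);b=world(cam,u,v,1);return a+(b-a)*(h-a[2])/(b[2]-a[2])
def cloud(cam,d):
    c=env.calibration(cam);K=np.array(c['intrinsics']);T=np.array(c['pose'])
    v,u=np.mgrid[:d.shape[0],:d.shape[1]]
    P=np.stack([(u-K[0,2])/K[0,0]*d,(v-K[1,2])/K[1,1]*d,d],-1)@T[:3,:3].T+T[:3,3]
    return P
E
python3 - <<'E'
from h import *
for c in('scene','top'):
    snap(c,c+'0'); print(np.array(env.calibration(c)['pose']).round(3).tolist())
print(env.read_state())
for t in('key_bar','takings_box'):
  for c in('scene','top'):
    print(t,c,env.tip_of(t,c))
E
```

```text
[[0.838, -0.411, 0.358, 0.125], [-0.545, -0.614, 0.571, -0.529], [-0.015, -0.674, -0.739, 0.876], [0.0, 0.0, 0.0, 1.0]]
[[-0.02, -0.998, 0.065, 0.424], [-1.0, 0.02, -0.002, 0.064], [0.001, -0.065, -0.998, 1.079], [0.0, 0.0, 0.0, 1.0]]
{'time_s': 0.1, 'q': array([ 5.13226080e+01,  2.18369283e+01,  7.43787661e+01, -4.79265021e-04,
        8.38560714e+01, -1.23348532e+01]), 'dq': array([-0.02435845, -0.03760041, -0.12772593, -0.11461721, -0.08553912,
       -0.03145136]), 'effort': array([ 2.84804388e-03, -4.38653040e+01, -2.24911934e+01,  7.13714585e-02,
        3.42117960e-02, -2.73732167e-05]), 'position': array([0.24389673, 0.4926955 , 0.23821107]), 'eef_rot': array([-1.79929789e+02, -1.48654933e-02,  1.53657504e+02]), 'ft_force': array([ 0.24047745, -0.47894185,  0.58830134]), 'moment': array([-0.00259793,  0.00098553, -0.0302968 ]), 'width': 0.08843671268819875}
key_bar scene [{'centre': [0.482, 0.3957], 'score': 0.71}, {'centre': [0.4911, 0.4771], 'score': 0.56}]
key_bar top [{'centre': [0.3729, 0.4493], 'score': 0.72}, {'centre': [0.6498, 0.6505], 'score': 0.68}, {'centre': [0.5129, 0.5388], 'score': 0.65}]
takings_box scene [{'centre': [0.4943, 0.5848], 'score': 0.6}, {'centre': [0.5018, 0.5155], 'score': 0.35}]
takings_box top [{'centre': [0.5109, 0.534], 'score': 0.81}, {'centre': [0.4109, 0.5567], 'score': 0.27}]
```

View pics/scene0.png

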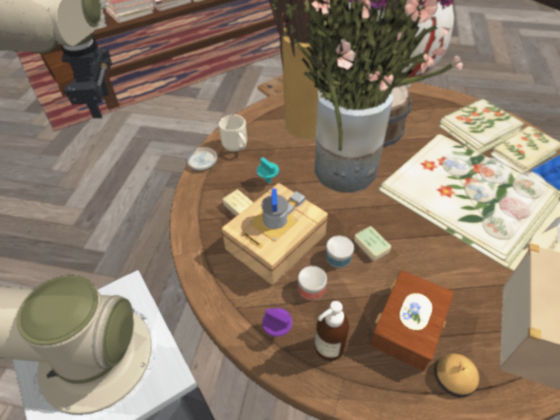

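View pics/top0.png

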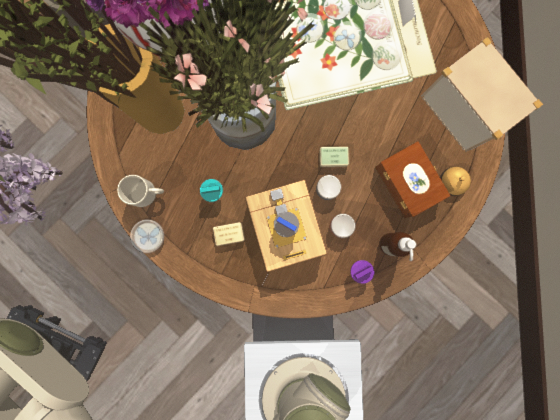

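Candidates for the key: blue (top 286,224; scene 275,200), turquoise (top 211,189) and purple (top 362,271). The blue one on the box is the one described. I'll check it in a crop and measure it.

```bash
python3 - <<'E'
from h import *
p=cv2.imread('pics/top0.png'); d=np.load('pics/top0_d.npy')
cv2.imwrite('pics/crop0.png',cv2.resize(p[165:290,225:375],None,fx=5,fy=4.7,interpolation=cv2.INTER_CUBIC))
P=cloud('top',d); hsv=cv2.cvtColor(p,cv2.COLOR_BGR2HSV)
m=(hsv[...,0]>100)&(hsv[...,0]<125)&(hsv[...,1]>150)
m[:165]=0;m[290:]=0;m[:,:225]=0;m[:,375:]=0
b=m&(P[...,2]>0.165)
print(m.sum(),b.sum(),np.median(P[m],0),P[m].min(0),P[m].max(0))
v,u=np.nonzero(b if b.sum()>20 else m)
r=cv2.minAreaRect(np.c_[u,v].astype(np.float32));print('rect',r)
xy=np.array([at_height('top',a,c,0.1735) for a,c in zip(u,v)])[:,:2]
print('centre',xy.mean(0)); w,V=np.linalg.eigh(np.cov(xy.T));print('dir deg',np.degrees(np.arctan2(V[1,1],V[0,1])), np.sqrt(w*12))
r=cv2.minAreaRect((xy*1000).astype(np.float32));print(r)
# lid
z=P[...,2]; lid=(abs(z-0.09)<0.006); lid[:165]=0;lid[290:]=0;lid[:,:225]=0;lid[:,375:]=0
n,l,s,c=cv2.connectedComponentsWithStats(lid.astype(np.uint8)); k=1+np.argmax(s[1:,4]); print(s[k],np.median(z[l==k]))
L=P[l==k][:,:2]; r=cv2.minAreaRect((L*1000).astype(np.float32));print('lid',r, cv2.boxPoints(r).tolist())
# collar/flange
f=(z>0.137)&(z<0.156); f[:165]=0;f[290:]=0;f[:,:225]=0;f[:,375:]=0
F=P[f]; print('flange',f.sum(),F.mean(0),F.min(0),F.max(0))
for nm,(uu,vv) in dict(bolt=(277,197),slot=(295,253)).items(): print(nm,P[vv,uu])
for t in('tin_fig_mid','tin_salt_mid','soap_1_mid'):
    for o in env.tip_of(t,'top'): 
        u,v=o['centre'][0]*560,o['centre'][1]*420; print(t,o['score'],round(u),round(v),at_height('top',u,v,.0225).round(3))
E
```

```text
73 73 [0.46962775 0.04011468 0.17472482] [0.45521488 0.01920301 0.17048568] [0.48166773 0.06104989 0.17847348]
rect ((286.3529357910156, 223.41175842285156), (19.550838470458984, 3.7729687690734863), 30.963754653930664)
centre [0.46877014 0.03951162]
dir deg 58.805978234960186 [0.00879824 0.04646369]
((468.7073974609375, 39.301326751708984), (45.78943634033203, 8.860749244689941), 57.84321975708008)
[ 246  180   80   92 4032] 0.09128229186475634
lid ((469.0684814453125, 39.67992401123047), (200.11880493164062, 160.20755004882812), 15.320302963256836) [[351.40020751953125, 90.49993896484375], [393.72943115234375, -64.01445007324219], [586.7367553710938, -11.140090942382812], [544.4075317382812, 143.37429809570312]]
flange 390 [0.46843973 0.03993707 0.14868641] [0.43953981 0.01043939 0.14428416] [0.49796274 0.06855935 0.15413756]
bolt [0.53894874 0.0596744  0.109523  ]
slot [0.39703651 0.01677852 0.09271415]
tin_fig_mid 0.58 338 229 [ 0.457 -0.106  0.022]
tin_fig_mid 0.19 289 226 [0.468 0.027 0.022]
tin_salt_mid 0.95 326 187 [ 0.575 -0.076  0.022]
soap_1_mid 0.8 229 234 [0.45  0.192 0.022]
```

View pics/crop0.png

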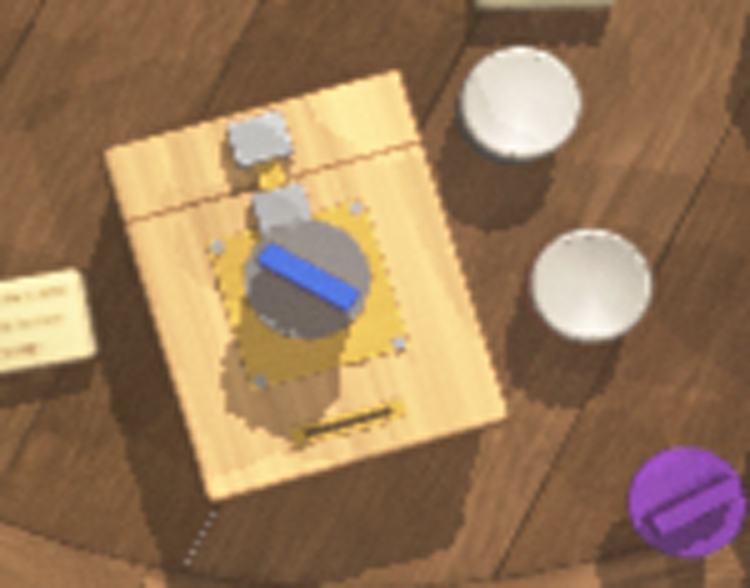

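```bash
python3 - <<'E'
from h import *
for c in('top','scene'):
    P=cloud(c,np.load(f'pics/{c}0_d.npy')).reshape(-1,3)
    r=np.hypot(P[:,0]-.469,P[:,1]-.0395)
    for R in(.08,.12,.16,.2,.25):
        m=(r<R)&(P[:,2]>.18); print(c,R,m.sum(),P[m].min(0).round(2) if m.any() else '')
    # along straight path
    for t in(0,.25,.5,.75):
        q=np.array([.244,.493])*(1-t)+np.array([.469,.0395])*t
        m=(np.hypot(P[:,0]-q[0],P[:,1]-q[1])<.13)&(P[:,2]>.15)&(P[:,2]<.6);print(t,m.sum(), P[m].mean(0).round(2) if m.any() else '')
E
```

```text
top 0.08 967 [0.42 0.06 1.08]
top 0.12 967 [0.42 0.06 1.08]
top 0.16 967 [0.42 0.06 1.08]
top 0.2 1075 [0.42 0.06 0.32]
top 0.25 3235 [0.42 0.04 0.18]
0 7947 [0.25 0.44 0.46]
0.25 7805 [0.24 0.41 0.48]
0.5 0 
0.75 117 [0.47 0.05 0.17]
scene 0.08 0 
scene 0.12 0 
scene 0.16 0 
scene 0.2 100 [0.63 0.07 0.31]
scene 0.25 4066 [0.63 0.03 0.18]
0 4247 [0.24 0.44 0.4 ]
0.25 4683 [0.23 0.41 0.43]
0.5 0 
0.75 58 [0.47 0.05 0.17]
```

Call:
servo_tool(
  motion=[
    [15,-30.2,0,0,0,0.0987],
    [15,-30.2,0,0,0,0.0987],
    [15,-30.2,0,0,0,0.0987],
    [15,-30.2,0,0,0,0.0987],
    [15,-30.2,0,0,0,0.0987],
    [15,-30.2,0,0,0,0.0987],
    [15,-30.2,0,0,0,0.0987],
    [15,-30.2,0,0,0,0.0987],
  ],
  claw=100,
)

```text
time_s: 1.12
position: [0.3644, 0.2498, 0.2389]
eef_rot: [180.0, 0.0, -160.8]
ft_force: [-0.2, 0.1, -0.3]
width: 0.0883
```

Call:
servo_tool(
  motion=[
    [15,-30.2,0,0,0,0.0987],
    [15,-30.2,0,0,0,0.0987],
    [15,-30.2,0,0,0,0.0987],
    [15,-30.2,0,0,0,0.0987],
    [15,-30.2,0,0,0,0.0987],
    [15,-30.2,0,0,0,0.0987],
    [15,-30.2,0,0,0,0.0987],
    [0,0,0,0,0,0],
  ],
)

```text
time_s: 1.78
position: [0.4712, 0.0356, 0.2385]
eef_rot: [-179.9, -0.0, -121.4]
ft_force: [-0.2, 1.1, 0.2]
width: 0.088
```

Call:
servo_tool(
  motion=[
    [0,0,0,0,0,0],
    [0,0,0,0,0,0],
  ],
)

```text
time_s: 1.95
position: [0.4687, 0.0402, 0.2387]
eef_rot: [180.0, 0.0, -121.6]
ft_force: [0.4, -0.4, 0.2]
width: 0.0879
```

```bash
python3 - <<'E'
from h import *
s=env.read_state(); print({k:np.round(v,4) for k,v in s.items()})
E
```

```text
{'time_s': np.float64(1.95), 'q': array([-9.567900e+00,  1.382410e+01,  8.627340e+01,  1.450000e-02,
        7.992950e+01, -1.579706e+02]), 'dq': array([ 1.3085, -0.4388,  0.2784, -0.0376,  0.0143, -0.1037]), 'effort': array([-1.23790e+00, -3.48033e+01, -2.20422e+01, -1.16000e-01,
       -1.41000e-02, -6.20000e-02]), 'position': array([0.4687, 0.0402, 0.2387]), 'eef_rot': array([ 1.799695e+02,  3.000000e-03, -1.215998e+02]), 'ft_force': array([ 0.4354, -0.3764,  0.2357]), 'moment': array([ 0.101 ,  0.0178, -0.0222]), 'width': np.float64(0.0879)}
```

Call:
servo_tool(
  motion=[
    [0,0,-14,0,0,0],
    [0,0,-14,0,0,0],
    [0,0,-14,0,0,0],
    [0,0,-14,0,0,0],
    [0,0,-14,0,0,0],
    [0,0,-9,0,0,0],
    [0,0,-5,0,0,0],
    [0,0,-3,0,0,0],
  ],
  claw=40,
  newtons=15,
)

```text
time_s: 2.62
position: [0.4688, 0.0405, 0.1515]
eef_rot: [180.0, -0.0, -121.5]
ft_force: [0.7, 0.4, 1.2]
width: 0.037
```

Call:
servo_tool(
  motion=[
    [0,0,0,0,0,0],
    [0,0,0,0,0,0],
    [0,0,0,0,0,0],
  ],
)

```text
time_s: 2.87
position: [0.4693, 0.0399, 0.1523]
eef_rot: [-179.9, 0.0, -121.5]
ft_force: [-0.5, -0.4, 0.7]
width: 0.0356
```

```bash
python3 - <<'E'
from h import *
p,d=snap('scene','s1'); cv2.imwrite('pics/s1c.png',cv2.resize(p[150:270,200:360,::-1],None,fx=5,fy=5,interpolation=cv2.INTER_CUBIC))
E
```

```text
(no output)
```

View pics/s1c.png

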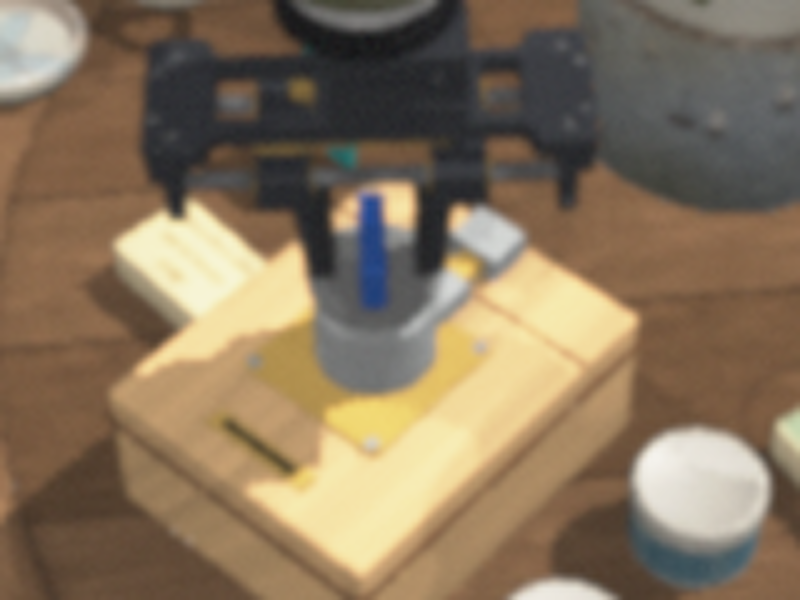

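The fingers straddle the blue bar (crop 372,250) about evenly, just above the flange. Next I close them and press.

Call:
servo_tool(
  motion=[
    [0,0,0,0,0,0],
    [0,0,0,0,0,0],
    [0,0,0,0,0,0],
    [0,0,0,0,0,0],
    [0,0,0,0,0,0],
  ],
  claw=0,
  newtons=20,
)

```text
time_s: 3.33
position: [0.4691, 0.0398, 0.1518]
eef_rot: [-180.0, 0.0, -121.5]
ft_force: [-0.1, 0.0, 1.6]
width: 0.0119
```

Call:
servo_tool(
  motion=[
    [0,0,-1,0,0,0],
    [0,0,0,0,0,0],
    [0,0,0,0,0,0],
  ],
)

```text
time_s: 3.58
position: [0.4693, 0.0399, 0.1516]
eef_rot: [-179.9, 0.0, -121.5]
ft_force: [-2.6, -0.1, 9.7]
width: 0.0116
```

Call:
servo_tool(
  motion=[
    [0,0,0,0,0,-0.03],
    [0,0,0,0,0,-0.03],
    [0,0,0,0,0,0],
  ],
)

```text
time_s: 3.83
position: [0.4693, 0.0399, 0.1516]
eef_rot: [-179.9, 0.0, -125.0]
ft_force: [-1.5, 1.1, 9.1]
width: 0.0116
```

Call:
servo_tool(
  motion=[
    [0,0,0,0,0,-0.03],
    [0,0,0,0,0,-0.03],
    [0,0,0,0,0,0],
  ],
)

```text
time_s: 4.08
position: [0.4693, 0.04, 0.1516]
eef_rot: [-179.9, 0.0, -128.5]
ft_force: [-2.9, 0.7, 9.6]
width: 0.0118
```

Call:
servo_tool(
  motion=[
    [0,0,0,0,0,-0.03],
    [0,0,0,0,0,-0.03],
    [0,0,0,0,0,0],
  ],
)

```text
time_s: 4.33
position: [0.4693, 0.04, 0.1516]
eef_rot: [-179.9, 0.1, -131.9]
ft_force: [-1.9, 0.6, 8.6]
width: 0.0116
```

Call:
servo_tool(
  motion=[
    [0,0,0,0,0,-0.03],
    [0,0,0,0,0,-0.03],
    [0,0,0,0,0,0],
  ],
)

```text
time_s: 4.58
position: [0.4693, 0.04, 0.1516]
eef_rot: [-179.9, 0.1, -135.4]
ft_force: [-1.9, 1.5, 8.0]
width: 0.0117
```

```bash
python3 -c "
from h import *
s=env.read_state();print(s['ft_force'],s['moment'],s['position'],s['eef_rot'])"
```

```text
[-1.92504731  1.47999992  8.0043644 ] [0.26588771 0.4030388  0.02634099] [0.46933367 0.03995337 0.15159591] [-1.79942290e+02  5.77696242e-02 -1.35354410e+02]
```

Call:
servo_tool(
  motion=[
    [0,0,-0.1,0,0,-0.03],
    [0,0,0,0,0,-0.03],
    [0,0,0,0,0,0],
  ],
)

```text
time_s: 4.83
position: [0.4693, 0.04, 0.1516]
eef_rot: [-179.9, 0.1, -138.8]
ft_force: [-2.0, 1.4, 9.7]
width: 0.0116
```

Call:
servo_tool(
  motion=[
    [0,0,0,0,0,-0.03],
    [0,0,0,0,0,-0.03],
    [0,0,0,0,0,0],
  ],
)

```text
time_s: 5.08
position: [0.4693, 0.0399, 0.1515]
eef_rot: [-179.9, 0.1, -142.2]
ft_force: [-2.0, 0.4, 9.1]
width: 0.012
```

Call:
servo_tool(
  motion=[
    [0,0,0,0,0,-0.03],
    [0,0,0,0,0,-0.03],
    [0,0,0,0,0,0],
  ],
)

```text
time_s: 5.33
position: [0.4693, 0.04, 0.1515]
eef_rot: [-180.0, 0.1, -145.7]
ft_force: [-2.8, 0.7, 8.6]
width: 0.0119
```

Call:
servo_tool(
  motion=[
    [-0.2,0,0,0,0,-0.03],
    [0,0,0,0,0,-0.03],
    [0,0,0,0,0,0],
  ],
)

```text
time_s: 5.58
position: [0.4692, 0.0399, 0.1514]
eef_rot: [-179.9, 0.1, -149.1]
ft_force: [-1.4, 1.2, 7.6]
width: 0.0116
```

Call:
servo_tool(
  motion=[
    [0,0,0,0,0,-0.03],
    [0,0,0,0,0,-0.03],
    [0,0,0,0,0,0],
  ],
)

```text
time_s: 5.83
position: [0.4692, 0.0399, 0.1514]
eef_rot: [-180.0, 0.1, -152.5]
ft_force: [-1.3, 0.9, 7.3]
width: 0.0115
```

Call:
servo_tool(
  motion=[
    [0,0,0,0,0,-0.03],
    [0,0,0,0,0,-0.03],
    [0,0,0,0,0,0],
  ],
)

```text
time_s: 6.08
position: [0.4692, 0.0399, 0.1512]
eef_rot: [-180.0, 0.1, -156.0]
ft_force: [-1.1, 0.3, 5.0]
width: 0.0119
```

Call:
servo_tool(
  motion=[
    [0,0,-0.5,0,0,0],
    [0,0,0,0,0,0],
  ],
)

```text
time_s: 6.25
position: [0.4691, 0.0399, 0.1506]
eef_rot: [-180.0, 0.1, -155.9]
ft_force: [0.6, 0.3, 2.8]
width: 0.0119
```

```bash
python3 -c "
from h import *
s=env.read_state();print(s['ft_force'],s['moment'],s['position'],s['eef_rot'])"
```

```text
[0.60318117 0.29424426 2.78964433] [ 0.10129483 -0.02534095 -0.05404934] [0.46909978 0.03988084 0.15061539] [-1.79969862e+02  5.55688180e-02 -1.55896462e+02]
```

Call:
servo_tool(
  motion=[
    [0,0,-1,0,0,0],
    [0,0,0,0,0,0],
  ],
)

```text
time_s: 6.42
position: [0.4691, 0.0399, 0.1494]
eef_rot: [-180.0, 0.1, -155.9]
ft_force: [-0.7, 1.2, 4.0]
width: 0.0119
```

Call:
servo_tool(
  motion=[
    [0,0,-1,0,0,0],
    [0,0,0,0,0,0],
  ],
)

```text
time_s: 6.58
position: [0.4692, 0.0399, 0.1486]
eef_rot: [-180.0, 0.1, -155.9]
ft_force: [0.2, 1.1, 5.9]
width: 0.012
```

Call:
servo_tool(
  motion=[
    [0,0,-1,0,0,0],
    [0,0,0,0,0,0],
  ],
)

```text
time_s: 6.75
position: [0.4692, 0.0399, 0.1477]
eef_rot: [-180.0, 0.1, -155.9]
ft_force: [-0.5, 1.2, 6.4]
width: 0.0121
```

Call:
servo_tool(
  motion=[
    [0,0,-1,0,0,0],
    [0,0,0,0,0,0],
  ],
)

```text
time_s: 6.92
position: [0.4692, 0.0399, 0.1469]
eef_rot: [-180.0, 0.1, -155.9]
ft_force: [-1.7, 0.8, 9.6]
width: 0.012
```

Call:
servo_tool(
  motion=[
    [0,0,-1,0,0,0],
    [0,0,0,0,0,0],
  ],
)

```text
time_s: 7.08
position: [0.4693, 0.0399, 0.146]
eef_rot: [-180.0, 0.1, -155.9]
ft_force: [-0.9, 1.7, 9.3]
width: 0.0117
```

Call:
servo_tool(
  motion=[
    [0,0,-1,0,0,0],
    [0,0,0,0,0,0],
  ],
)

```text
time_s: 7.25
position: [0.4693, 0.04, 0.1451]
eef_rot: [-180.0, 0.1, -155.9]
ft_force: [-1.4, 0.4, 10.7]
width: 0.0118
```

Call:
servo_tool(
  motion=[
    [0,0,-1,0,0,0],
    [0,0,0,0,0,0],
  ],
)

```text
time_s: 7.42
position: [0.4693, 0.04, 0.1442]
eef_rot: [-180.0, 0.1, -155.9]
ft_force: [-1.8, 1.8, 11.5]
width: 0.012
```

Call:
servo_tool(
  motion=[
    [0,0,-1,0,0,0],
    [0,0,0,0,0,0],
  ],
)

```text
time_s: 7.58
position: [0.4693, 0.04, 0.1431]
eef_rot: [-180.0, 0.1, -155.9]
ft_force: [-1.7, 2.5, 11.6]
width: 0.0118
```

Call:
servo_tool(
  motion=[
    [0,0,-1,0,0,0],
    [0,0,0,0,0,0],
  ],
)

```text
time_s: 7.75
position: [0.4693, 0.04, 0.1422]
eef_rot: [-180.0, 0.1, -155.9]
ft_force: [-1.4, 1.7, 11.8]
width: 0.012
```

Call:
servo_tool(
  motion=[
    [0,0,-1,0,0,0],
    [0,0,0,0,0,0],
  ],
)

```text
time_s: 7.92
position: [0.4694, 0.04, 0.1417]
eef_rot: [-179.9, 0.1, -155.9]
ft_force: [-3.5, 1.7, 18.1]
width: 0.012
```

```bash
python3 - <<'E'
from h import *
s=env.read_state();print(s['ft_force'],s['moment'],s['position'],s['eef_rot'])
p,d=snap('scene','s2'); cv2.imwrite('pics/s2c.png',cv2.resize(p[150:270,200:360,::-1],None,fx=5,fy=5,interpolation=cv2.INTER_CUBIC))
E
```

```text
[-3.45196925  1.68925243 18.06706631] [ 0.43577302  0.69838741 -0.14118711] [0.46936038 0.04002548 0.14168197] [-1.79947649e+02  1.34774974e-01 -1.55909997e+02]
```

View pics/s2c.png

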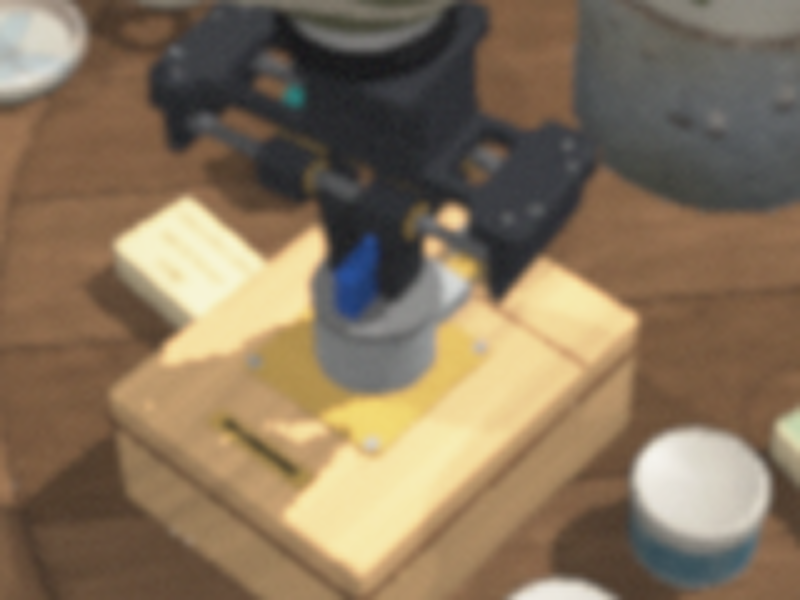

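The key has gone down 10 mm and is on the bottom (force rose to 18 N). I'll ease off and turn it to the stop.

Call:
servo_tool(
  motion=[
    [0,0,-0.0,0,0,0],
    [0,0,1.2,0,0,0],
    [0,0,0,0,0,-0.04],
    [0,0,0,0,0,-0.06],
    [0,0,0,0,0,-0.06],
    [0,0,0,0,0,-0.06],
    [0,0,0,0,0,-0.06],
  ],
  newtons=32,
)

```text
time_s: 8.55
position: [0.4692, 0.0399, 0.1418]
eef_rot: [-180.0, 0.1, -172.1]
ft_force: [-0.6, 0.6, 6.9]
width: 0.0115
```

```bash
python3 -c "
from h import *
s=env.read_state();print(s['ft_force'],s['moment'],s['position'],s['eef_rot'])"
```

```text
[-0.6087096   0.60835039  6.8712594 ] [0.19313012 0.10984384 0.03627211] [0.46916781 0.03987391 0.14178779] [-1.79986553e+02  6.18807249e-02 -1.72102391e+02]
```

Call:
servo_tool(
  motion=[
    [0,0,0,0,0,-0.08],
    [0,0,0,0,0,-0.08],
    [0,0,0,0,0,-0.08],
    [0,0,0,0,0,-0.08],
    [0,0,0,0,0,-0.08],
    [0,0,0,0,0,-0.08],
    [0,0,0,0,0,-0.08],
    [0,0,0,0,0,0],
  ],
)

```text
time_s: 9.22
position: [0.4692, 0.0398, 0.1418]
eef_rot: [180.0, 0.1, 155.8]
ft_force: [-0.8, -0.9, 6.1]
width: 0.0114
```

Call:
servo_tool(
  motion=[
    [0,0,0,0,0,-0.08],
    [0,0,0,0,0,-0.08],
    [0,0,0,0,0,-0.08],
    [0,0,0,0,0,-0.08],
    [0,0,0,0,0,-0.08],
    [0,0,0,0,0,-0.08],
    [0,0,0,0,0,-0.08],
    [0,0,0,0,0,0],
  ],
)

```text
time_s: 9.88
position: [0.469, 0.0396, 0.1418]
eef_rot: [-180.0, 0.1, 123.7]
ft_force: [-1.8, -2.2, 7.8]
width: 0.0117
```

```bash
python3 -c "
from h import *
s=env.read_state();print(s['ft_force'],s['moment'],s['position'],s['eef_rot'],s['q'])"
```

```text
[-1.77622658 -2.23498987  7.78478139] [-0.3086943   0.33259198  0.08940349] [0.46897455 0.03958708 0.14175998] [-1.79996993e+02  5.66272052e-02  1.23676962e+02] [-9.60855899e+00  1.98918268e+01  9.54676357e+01 -4.79130833e-02
  6.46039083e+01 -4.32649850e+01]
```

Call:
servo_tool(
  motion=[
    [0,0,0,0,0,-0.06],
    [0,0,0,0,0,-0.06],
    [0,0,0,0,0,-0.06],
    [0,0,0,0,0,-0.06],
    [0,0,0,0,0,0],
  ],
)

```text
time_s: 10.3
position: [0.4689, 0.0396, 0.1418]
eef_rot: [-180.0, 0.1, 110.0]
ft_force: [-2.4, -0.6, 7.9]
width: 0.0118
```

Call:
servo_tool(
  motion=[
    [0,0,0,0,0,-0.04],
    [0,0,0,0,0,-0.04],
    [0,0,0,0,0,0],
  ],
)

```text
time_s: 10.55
position: [0.4688, 0.0395, 0.1417]
eef_rot: [-180.0, 0.1, 105.5]
ft_force: [-2.6, -1.5, 7.0]
width: 0.0117
```

```bash
python3 -c "
from h import *
s=env.read_state();print(s['ft_force'],s['moment'],s['position'],s['eef_rot'])"
```

```text
[-2.62657526 -1.4537998   7.01149593] [-0.44159879  0.51913503  0.1324717 ] [0.4688193  0.03954149 0.14174233] [-1.79987078e+02  5.48089712e-02  1.05470859e+02]
```

Now at 105.5°, with 105.3° computed for the stop. I'll turn a little further to feel for it.

Call:
servo_tool(
  motion=[
    [0,0,0,0,0,-0.03],
    [0,0,0,0,0,-0.02],
    [0,0,0,0,0,0],
  ],
)

```text
time_s: 10.8
position: [0.4688, 0.0395, 0.1418]
eef_rot: [-180.0, 0.1, 102.7]
ft_force: [-2.4, -2.5, 7.8]
width: 0.0114
```

```bash
python3 - <<'E'
from h import *
s=env.read_state();print(s['ft_force'],s['moment'],s['position'],s['eef_rot'])
p,d=snap('scene','s3'); cv2.imwrite('pics/s3c.png',cv2.resize(p[150:270,200:360,::-1],None,fx=5,fy=5,interpolation=cv2.INTER_CUBIC))
E
```

```text
[-2.38999523 -2.47589614  7.82936922] [-0.39495018  0.50684672  0.20009954] [0.46882756 0.03951722 0.14177786] [-1.79992877e+02  5.83629595e-02  1.02661862e+02]
```

View pics/s3c.png

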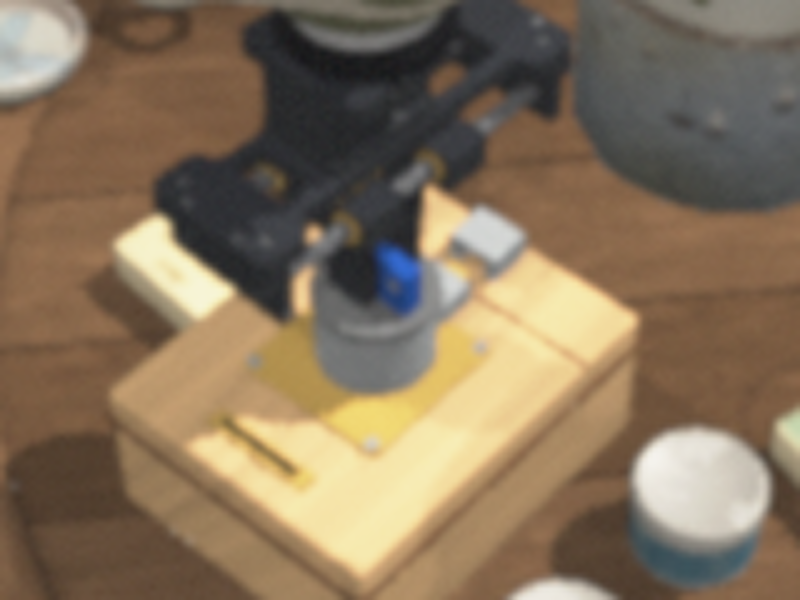

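Call:
servo_tool(
  motion=[
    [0,0,0,0,0,-0.02],
    [0,0,0,0,0,-0.02],
    [0,0,0,0,0,0],
  ],
)

```text
time_s: 11.1
position: [0.4688, 0.0395, 0.1418]
eef_rot: [-180.0, 0.1, 100.4]
ft_force: [-2.0, -1.6, 8.7]
width: 0.0122
```

```bash
python3 -c "
from h import *
s=env.read_state();print(s['ft_force'],s['moment'],s['position'],s['eef_rot'])"
```

```text
[-2.02914576 -1.58993318  8.72850802] [-0.33473397  0.54303438  0.18795731] [0.46877899 0.03952564 0.14175077] [-1.79990430e+02  5.68819856e-02  1.00373208e+02]
```

Call:
servo_tool(
  motion=[
    [0,0,0,0,0,0],
    [0,0,0,0,0,0],
    [0,0,0,0,0,0],
    [0,0,0,0,0,0],
  ],
  claw=40,
)

```text
time_s: 11.43
position: [0.4688, 0.0399, 0.1411]
eef_rot: [-180.0, -0.0, 100.4]
ft_force: [-0.7, -0.5, 0.4]
width: 0.0345
```

Call:
servo_tool(
  motion=[
    [0,0,5,0,0,0],
    [0,0,10,0,0,0],
    [0,0,20,0,0,0],
    [0,0,25,0,0,0],
    [0,0,25,0,0,0],
    [-25,0,20,0,0,0],
    [-30,0,15,0,0,0],
    [-30,0,0,0,0,0],
  ],
)

```text
time_s: 12.1
position: [0.3838, 0.0398, 0.2639]
eef_rot: [179.7, 0.1, 100.4]
ft_force: [0.5, -0.1, 0.1]
width: 0.0352
```

Call:
servo_tool(
  motion=[
    [-20,30,0,0,0,0],
    [-10,30,0,0,0,0],
    [0,30,0,0,0,0],
    [0,30,0,0,0,0],
    [0,30,0,0,0,0],
    [0,20,0,0,0,0],
    [0,0,0,0,0,0],
  ],
)

```text
time_s: 12.68
position: [0.3535, 0.2124, 0.2616]
eef_rot: [180.0, -0.0, 100.6]
ft_force: [-0.9, -0.2, 0.3]
width: 0.0349
```

```bash
cat > m.py <<'E'
import sys
from h import *
n=sys.argv[1]
p,d=snap('top',n); p=p[:,:,::-1].copy()
a=p[165:290,225:375]; snap('scene',n+'s'); b=cv2.imread(f'pics/{n}s.png')[160:285,200:350]
cv2.imwrite(f'pics/{n}c.png',cv2.resize(np.hstack([a,b]),None,fx=2.66,fy=2.66,interpolation=cv2.INTER_CUBIC))
P=cloud('top',d); hsv=cv2.cvtColor(p,cv2.COLOR_BGR2HSV)
m=(hsv[...,0]>100)&(hsv[...,0]<125)&(hsv[...,1]>150)
m[:165]=0;m[290:]=0;m[:,:225]=0;m[:,375:]=0;m&=P[...,2]>.14
v,u=np.nonzero(m); print(m.sum(),np.median(P[m],0))
xy=np.array([at_height('top',a,c,0.1635) for a,c in zip(u,v)])[:,:2]
w,V=np.linalg.eigh(np.cov(xy.T));print('centre',xy.mean(0),'dir',np.degrees(np.arctan2(V[1,1],V[0,1])),np.sqrt(w*12), cv2.minAreaRect((xy*1000).astype(np.float32)))
E
python3 m.py f1
```

```text
1 [0.46583121 0.06125248 0.16433527]
centre [0.46586948 0.06125012] dir nan [nan nan] ((465.8694763183594, 61.250118255615234), (0.0, 0.0), 0.0)m.py:12: RuntimeWarning: Degrees of freedom <= 0 for slice
  w,V=np.linalg.eigh(np.cov(xy.T));print('centre',xy.mean(0),'dir',np.degrees(np.arctan2(V[1,1],V[0,1])),np.sqrt(w*12), cv2.minAreaRect((xy*1000).astype(np.float32)))
  c *= np.true_divide(1, fact)
  c *= np.true_divide(1, fact)
```

View pics/f1c.png

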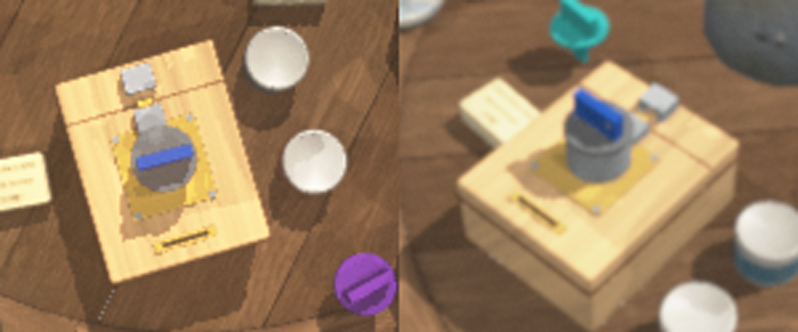

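The bar (crop 165,158) lies nearly parallel to the coin slot, and the soap and tins look unmoved. The colour threshold missed the bar, so I'll measure again with a looser one.

```bash
python3 - <<'E'
from h import *
p=cv2.imread('pics/f1.png');d=np.load('pics/f1_d.npy');P=cloud('top',d);h=cv2.cvtColor(p,cv2.COLOR_BGR2HSV)
m=(h[...,0]>100)&(h[...,0]<130)&(h[...,1]>110); m[:165]=0;m[290:]=0;m[:,:225]=0;m[:,375:]=0
n,l,s,c=cv2.connectedComponentsWithStats(m.astype(np.uint8));print(s[1:])
k=1+np.argmax(s[1:,4]);v,u=np.nonzero(l==k);print(np.median(P[l==k],0))
xy=np.array([at_height('top',a,b,0.1635) for a,b in zip(u,v)])[:,:2]
w,V=np.linalg.eigh(np.cov(xy.T));print(xy.mean(0),np.degrees(np.arctan2(V[1,1],V[0,1])),np.sqrt(w*12),cv2.minAreaRect((xy*1000).astype(np.float32)))
p0=np.load('pics/top0_d.npy')
for nm,z in dict(d0=p0,d1=d).items():
    Q=cloud('top',z);t=(h[...,0]>=0);f=(np.hypot(Q[...,0]-.469,Q[...,1]-.0395)<.03)&(Q[...,2]>.12)&(Q[...,2]<.2);print(nm,np.percentile(Q[f][:,2],[20,40,60,90,98]).round(4))
for t in('tin_fig_mid','tin_salt_mid','soap_1_mid'):
    for o in env.tip_of(t,'top')[:1]: 
        u,v=o['centre'][0]*560,o['centre'][1]*420; print(t,o['score'],at_height('top',u,v,.0225).round(3))
E
```

```text
[[277 220  20   9  89]]
[0.4683406  0.03984569 0.1645369 ]
[0.46886041 0.03890149] 103.3167540260587 [0.01032438 0.048548  ] ((468.97821044921875, 38.66197204589844), (10.228379249572754, 47.800392150878906), 13.786445617675781)
d0 [0.1476 0.1487 0.15   0.1747 0.1765]
d1 [0.1375 0.1387 0.1398 0.1645 0.1666]
tin_fig_mid 0.78 [ 0.469 -0.11   0.022]
tin_salt_mid 0.67 [ 0.577 -0.08   0.022]
soap_1_mid 0.62 [0.446 0.189 0.022]
```

```bash
python3 -c "
from h import *
print(env.close_job())"
```

```text
the job is handed in; nothing more can be done
None
```

The key is fully home in the lock, turned clockwise so its bar lies straight across the box, and let go. I handed the job in at about 13 s of the 64 s, and no verdict is reported.

**What I did:** I gripped the blue key once. I searched clockwise with mostly 7–10 N of press until it met the slot about 0.6 rad on. I pressed it down until it bottomed, with a brief peak of 18 N once it was in. I then turned it in the same grip, about 2.4 rad in all, let go and moved the arm clear.

**Last checks:**
- **Depth:** the bar and flange sit 10.1 mm lower than at the start, which matches fully home.
- **Position:** the bar's centre is less than 1 mm from the measured lock axis.
- **Angle:** the bar is at 103.3–103.8°, against 105.3° for the box's y axis. That is about 0.03 rad off, inside the 0.17 rad allowed.
- **Stop:** I felt no sharp stop. The turning torque just levelled off at about 0.19 N m, and the gripper ended about 3° past the bar's measured angle. I judged the stop by the angle.
- **Bystanders:** the soap and tins look unmoved in the pictures. The detector put the red-banded tin (tin_fig) about 13 mm from its first estimate; I took that as detector noise, since the arm never came near it, and did not check further.

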